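# Swap the plaster pots onto their matching wooden bases

### The arm

A 6-joint arm with a two-finger parallel gripper is mounted at the origin on the work surface. World frame = base frame: x ahead of the robot, y to its left, z up, the work surface at z = 0. Lengths are in m, angles in rad, forces in N, time in s.
With the tool pointing down it reaches from about 0.35 to 0.725 m from the base axis. Payload 6 kg.
Tool frame: the origin (TCP) lies midway between the tips of the shut fingers; the grasp point (between the pads) lies 19 mm behind it; x points along the fingers, y is the direction in which the jaws open and shut, and the axes are right-handed (so a half turn about x gives the same grasp; the last joint's range is limited). The gripper opens to 85 mm and grips with 20 to 120 N. Pads are 22 mm wide; open, the fingers measure 114 mm over their backs; the gripper's body (76 mm by 85 mm) begins 54 mm behind the grasp point. The pads swing forward as they close: fully open they stand 13 mm farther back than shut.
Start: joints at [1.598, 0.04, 0.085, 0, -1.615, -0.334], TCP at [0.181, 0.572, 0.231] pointing down, gripper open.
Joint ranges: [-2.56, 2.56], [-1.29, 2.01], [-1.08, 1.49], [-3.29, 1.98], [-2.81, -0.18], [-2.99, 2.99]. Speed limits (rad/s): [2.57, 2.57, 3.01, 3.14, 3.14, 3.14].

### API

Orientations are given as a unit quaternion [w, x, y, z].
In Python, from station import ctrl, grab_frame, camera_params, ticket gives the robot as it stands.
- The arm moves only by the shell command python3 -m pendant 'ROWS' [OPENING] [FORCE]. ROWS is JSON, a list of rows, each a list of 6 numbers: the shift along the tool's x, y, z in cm, then the turn, a rotation vector about the tool's x, y, z in rad. A call has 1 to 8 rows; each row shifts and turns the commanded pose from where the row before left it, along the tool's axes as they then stand; what a row does not reach is not made up. A row lasts 1/10 s, in which the tool goes at most 50 mm and 8.59 degrees, less where a joint would pass 70% of its speed; a pose out of reach is approached as far as the arm can. A call with a gripper value outside its range is refused whole. OPENING is the finger opening in cm, from 0 to 8.54, set as the call begins (- or left out, the last holds). The fingers move at their own pace and stop on an object; FORCE is the grip in N (left out, the last holds). Time passes only in rows, so rows that do not move let the fingers close. It gives the time, the measured TCP pose, the force and the opening at its end, in the units of the state.
- ctrl.state(): the state, without advancing time (a new reading comes with each control period).
- grab_frame(name): name is "side" or "top" or "wrist"; returns (picture, depth): 420x560x3 uint8, red, green, blue; 420x560 float32, m along the optical axis (not along the pixel's ray), 0 where there is no reading.
- camera_params(name): a dict with "camera_matrix" (3x3 intrinsics, pixels), "D" ([k1, k2, p1, p2, k3] as OpenCV has them; the pictures are not rectified), "world_from_camera" (4x4, takes a point from camera to world coordinates); the wrist camera has in their place "T_tool_cam" (4x4, takes a point from camera to tool coordinates, whose origin is the TCP and whose axes are the tool frame's). Camera axes: x right, y up, looking along -z (the intrinsics and any distortion apply to the point x, -y, -z); pixel columns grow to the right and rows downward; lengths in m; the calibration is good to about 2 mm. A picture is of the moment at which its call begins: read the wrist's pose just before it. camera_params takes no time and is no camera call.
- ticket.close_job(): hands the job in, once; it reports no verdict.
The state is a dict: "time": time; "joints": joint angles; "dq": joint speeds; "effort": joint torques, N m; "tcp_pos": TCP position; "orientation": TCP orientation; "ft_force": force on the tool from outside, world axes, zero at the start; "ft_torque": the same for the moment, N m; "gripper_width": finger opening in m.
Only numpy, scipy, OpenCV 4.12 (cv2) and the standard library are available. Lean on these libraries where they do the work, as an engineer would, in place of code of your own. Each camera call takes 0.05 s, during which the arm holds its last target. There are 200 camera calls.

### The job

The three white plaster pots are standing on each other's wooden bases. Rearrange them so that each pot stands upright in the middle of the base with its own outline (round on round, square on square, oblong on oblong), the square and oblong ones turned so that their sides run along the edges of their base; the empty cork pad is free for parking a pot on the way. Set the pots down gently, never on their side, and leave the finished head with the green figure, the glass tumbler and the paint jar where they stand.

Things in the scene. Friction and masses are not known exactly. Their poses are not given: they have to be found in the camera images.
- pot_round: Round white plaster pot, 62 mm across (straight-sided from 16 to 44 mm up), foot 46 mm, mouth 50 mm, 66 mm tall. Loose, 100 to 170 g, open top, 6 mm walls. Origin: centre of its underside, z up. Starts upright near the middle of a base of the wrong outline. Grip it across the outside, 30 mm above its underside; a grip of 12 N holds it.
- pot_square: Square white plaster pot with straight sides, 56 x 56 mm, 62 mm tall; its x and y axes are square to its sides. Loose, 100 to 170 g, open top, 6 mm walls. Origin: centre of its underside, z up. Starts upright near the middle of a base of the wrong outline. Grip it across the outside, 30 mm above its underside; a grip of 12 N holds it.
- pot_oblong: Oblong white plaster pot with straight sides, 86 mm long (its x axis) by 42 mm wide (its y axis), 56 mm tall. Loose, 100 to 170 g, open top, 6 mm walls. Origin: centre of its underside, z up. Starts upright near the middle of a base of the wrong outline. Grip it across the outside, 30 mm above its underside; a grip of 12 N holds it.
- base_round: Round dark wooden base, a flat disc 94 mm across and 14 mm thick, for the round pot. Fixed to the table. Origin: centre of its underside, on the table top.
- base_square: Square dark wooden base, flat, 92 x 92 mm and 14 mm thick, for the square pot; x and y axes square to its edges. Fixed to the table. Origin: centre of its underside, on the table top.
- base_oblong: Oblong dark wooden base, flat, 122 mm long (its x axis) by 74 mm wide (its y axis), 14 mm thick, for the oblong pot. Fixed to the table. Origin: centre of its underside, on the table top.
- cork_pad: Thin round cork pad, 120 mm across, 5 mm thick: empty at the start, a free spot to park a pot on. Fixed to the table. Origin: centre of its underside, on the table top.
- finished_head: Finished piece, bystander: closed white round head 62 mm across with two small ears (80 mm over them) and a slim green figure on top, 121 mm tall in all, standing loose on the table towards its far edge. Origin: centre of its underside.
- tumbler: Empty glass tumbler, bystander, 68 mm across the rim, 90 mm tall, standing loose on the table near the robot. Origin: centre of its underside.
- paint_jar: Small closed glass jar with a white cap, bystander, 56 mm across, 75 mm tall, standing loose on the table to the robot's right, farther out than the pots there. Origin: centre of its underside.
Not all that is in view belongs to the job. What is shaped like the pot_square but blue is not meant.

How it is judged:
At the end, for the whole second after the job is handed in: Each pot stands upright and at rest on the base of its own outline, within 12 mm of its centre; the sides of the square and the oblong pot are within 0.2 rad of parallel to the base's edges (square: any of the four ways round; oblong: long side along long side, either way round) (horizontal distance between pot_round and base_round below 0.012 m and z of pot_round in the frame of base_round between 0.01 and 0.018 m and angle between each of pot_round, pot_square, pot_oblong's own z axis and vertical below 0.1 rad and linear speed of each of pot_round, pot_square, pot_oblong below 0.02 m/s and angular speed of each of pot_round, pot_square, pot_oblong below 0.2 rad/s and horizontal distance between pot_square and base_square below 0.012 m and z of pot_square in the frame of base_square between 0.01 and 0.018 m and horizontal distance between pot_oblong and base_oblong below 0.012 m and z of pot_oblong in the frame of base_oblong between 0.01 and 0.018 m and (angle between the x axis of pot_square and the x axis of base_square, either way round below 0.2 rad or angle between the x axis of pot_square and the y axis of base_square, either way round below 0.2 rad) and angle between the x axis of pot_oblong and the x axis of base_oblong, either way round below 0.2 rad); the robot touches nothing.
It fails at once if a pot is dropped or pressed hard (over 40 N) onto a base or the pad (contact force between any of pot_round, pot_square, pot_oblong and base_round above 40 N or contact force between any of pot_round, pot_square, pot_oblong and base_square above 40 N or contact force between any of pot_round, pot_square, pot_oblong and base_oblong above 40 N or contact force between any of pot_round, pot_square, pot_oblong and cork_pad above 40 N).
It fails at once if a pot is tipped more than 45 degrees (angle between any of pot_round, pot_square, pot_oblong's own z axis and vertical above 0.785 rad).
It fails at once if the finished head, the tumbler or the paint jar is shifted more than 20 mm or tipped over (distance of any of finished_head, tumbler, paint_jar from where it was at the start of the episode above 0.02 m or angle between any of finished_head, tumbler, paint_jar's own z axis and vertical above 0.5 rad).
It also fails if it takes over 128 s, if anything falls off the work surface, if the arm or the gripper's body presses on something with over 40 N, if the wrist force passes 120 N, or if a joint passes its speed limit or range.

## Working session

There is one attempt and no reset: what is moved stays moved. The work goes in short steps, Python scripts to look and compute and a shell command to move; the robot and the scene stay as the last step left them, time stands still between calls to the robot, and variables do not carry over. Pictures are saved under pics/ and viewed, and the job is handed in when it is done.

```bash
mkdir -p pics; ls; cat > h.py <<'E'
import numpy as np, cv2, json
from station import ctrl, grab_frame, camera_params, ticket
from scipy.spatial.transform import Rotation as R
def pose():
    s=ctrl.state(); q=s["orientation"]; T=np.eye(4)
    T[:3,:3]=R.from_quat([q[1],q[2],q[3],q[0]]).as_matrix(); T[:3,3]=s["tcp_pos"]; return T
def shot(name,fn=None):
    P=camera_params(name); T=pose()@np.array(P["T_tool_cam"]) if name=="wrist" else np.array(P["world_from_camera"])
    im,d=grab_frame(name)
    if fn: cv2.imwrite("pics/"+fn+".png",im[:,:,::-1])
    return im,d,np.array(P["camera_matrix"]),np.array(P["D"]),T
def rays(px,K,D,T):
    u=cv2.undistortPoints(np.array(px,float).reshape(-1,1,2),K,D).reshape(-1,2)
    return (T[:3,:3]@np.c_[u[:,0],-u[:,1],-np.ones(len(u))].T).T
def onplane(px,z,K,D,T):
    r=rays(px,K,D,T); return T[:3,3]+r*((z-T[2,3])/r[:,2])[:,None]
def cloud(d,K,D,T):
    h,w=d.shape; v,u=np.mgrid[:h,:w]; r=rays(np.c_[u.ravel(),v.ravel()],K,D,T)
    return (T[:3,3]+r*d.reshape(-1,1)).reshape(h,w,3)
E
python3 - <<'E'
from h import *
for n in("top","side"):
    im,d,K,D,T=shot(n,n+"0"); np.savez("pics/"+n+"0.npz",im=im,d=d,K=K,D=D,T=T); print(n,T.round(3).tolist())
s=ctrl.state();print(s["time"],s["tcp_pos"],s["orientation"],s["gripper_width"],pose()[:3,:3].round(3).tolist())
E
```

```text
pics
top [[-0.121, 0.971, -0.208, 0.393], [-0.993, -0.119, 0.023, 0.02], [-0.003, 0.209, 0.978, 0.946], [0.0, 0.0, 0.0, 1.0]]
side [[0.861, 0.336, -0.383, 0.018], [-0.509, 0.564, -0.65, -0.966], [-0.002, 0.755, 0.656, 1.011], [0.0, 0.0, 0.0, 1.0]]
0.1 [0.181055   0.57172631 0.23038221] [ 0.10748374 -0.69875435  0.10860174  0.69885282] 0.08516671142201553 [[-0.0, -0.302, -0.953], [-0.002, -0.953, 0.302], [-1.0, 0.002, -0.0]]
```

View pics/top0.png

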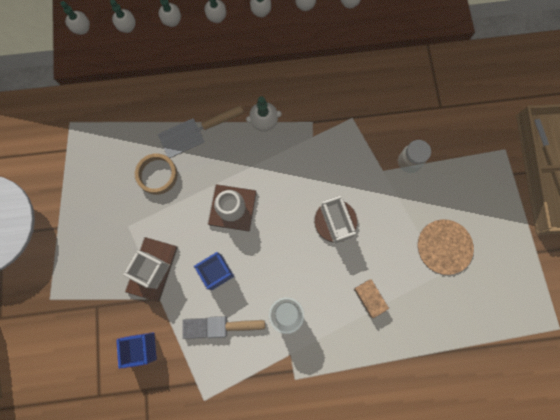

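View pics/side0.png

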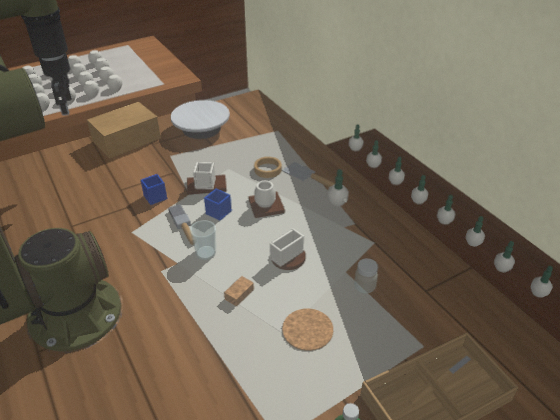

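```bash
python3 - <<'E'
from h import *
for n in("top","side"):
    f=np.load(f"pics/{n}0.npz"); im,d,K,D,T=[f[k] for k in("im","d","K","D","T")]
    C=cloud(d,K,D,T); ok=(d>0)&(C[:,:,0]>.2)&(C[:,:,0]<.75)&(abs(C[:,:,1])<.6)
    hsv=cv2.cvtColor(im,cv2.COLOR_RGB2HSV); h=C[:,:,2]
    print(n,"table z",np.median(h[ok&(abs(h)<.01)]).round(4))
    def blobs(name,m,amin=40):
        N,L,S,c=cv2.connectedComponentsWithStats(m.astype(np.uint8))
        for i in range(1,N):
            if S[i,4]<amin: continue
            p=C[L==i]; r=cv2.minAreaRect((p[:,:2]*1000).astype(np.float32))
            print(n,name,"px",c[i].round(),"n",S[i,4],"z med/95 %.3f %.3f"%(np.median(p[:,2]),np.percentile(p[:,2],95)),"ctr",np.round(r[0],1),"size",np.round(r[1],0),"ang %.1f"%r[2])
    blobs("rim",ok&(h>.058)&(h<.2))
    blobs("base",ok&(h>.008)&(h<.02)&(im.max(2)<100),100)
    blobs("cork",ok&(h<.012)&(hsv[:,:,1]>110)&(hsv[:,:,2]>120),300)
E
```

```text
top table z 0.0
top rim px [418. 152.] n 472 z med/95 0.074 0.076 ctr [ 663.8 -285.7] size [48. 49.] ang 76.0
top rim px [ 13. 221.] n 2148 z med/95 0.062 0.064 ctr [622.3 557.9] size [191.  67.] ang 0.8
top rim px [230. 205.] n 409 z med/95 0.074 0.081 ctr [600.1 119.5] size [57. 60.] ang 28.7
top rim px [339. 218.] n 394 z med/95 0.068 0.072 ctr [ 544.5 -100.6] size [86. 42.] ang 12.3
top rim px [143. 269.] n 456 z med/95 0.074 0.077 ctr [489.4 302.5] size [58. 56.] ang 56.4
top rim px [212. 270.] n 295 z med/95 0.061 0.064 ctr [470.1 167.7] size [56. 57.] ang 25.5
top rim px [286. 316.] n 384 z med/95 0.088 0.091 ctr [366.1  28.9] size [65. 65.] ang 37.3
top rim px [131. 351.] n 350 z med/95 0.061 0.064 ctr [334.3 334.7] size [58. 57.] ang 1.3
top base px [528. 169.] n 359 z med/95 0.015 0.019 ctr [ 617.1 -538.9] size [  6. 256.] ang 86.4
top base px [543. 140.] n 231 z med/95 0.012 0.017 ctr [ 669.2 -590.9] size [111.  17.] ang 1.8
top base px [238. 216.] n 613 z med/95 0.013 0.016 ctr [603.6 119.1] size [89. 89.] ang 74.5
top base px [323. 230.] n 124 z med/95 0.014 0.016 ctr [5
[... 1553 characters left out ...]
e [ 44. 110.] ang 81.2
side base px [198. 188.] n 157 z med/95 0.012 0.016 ctr [486.7 289.8] size [ 62. 117.] ang 66.7
side base px [261. 209.] n 191 z med/95 0.013 0.016 ctr [576.2  97. ] size [ 62. 119.] ang 31.0
side base px [452. 353.] n 170 z med/95 0.014 0.019 ctr [ 681.7 -573.4] size [ 44. 117.] ang 85.1
side base px [460. 364.] n 124 z med/95 0.012 0.015 ctr [ 693.8 -589.7] size [61. 18.] ang 2.4
side cork px [133. 168.] n 1060 z med/95 -0.002 0.002 ctr [337.2 511.2] size [177. 164.] ang 89.1
side cork px [108. 187.] n 605 z med/95 -0.002 0.002 ctr [223.3 459.6] size [257.  46.] ang 89.9
side cork px [217. 390.] n 419 z med/95 -0.001 0.002 ctr [ 217.  -358.3] size [ 34. 172.] ang 0.2
```

```bash
python3 -m pendant '[[0,1.92,-3.36,0,0,0],[0,1.92,-3.36,0,0,0],[0,1.92,-3.36,0,0,0],[0,1.92,-3.36,0,0,0],[0,1.92,-3.36,0,0,0],[0,1.92,-3.36,0,0,0],[0,1.92,-3.36,0,0,0],[0,1.92,-3.36,0,0,0]]' 8.5 25; python3 -m pendant '[[0,1.92,-3.36,0,0,0],[0,1.92,-3.36,0,0,0],[0,1.92,-3.36,0,0,0],[0,1.92,-3.36,0,0,0],[0,1.92,-3.36,0,0,0],[0,1.92,-3.36,0,0,0],[0,1.92,-3.36,0,0,0],[0,1.92,-3.36,0,0,0]]'
python3 - <<'E'
from h import *
f=np.load("pics/top0.npz"); im,d,K,D,T=[f[k] for k in("im","d","K","D","T")]
print("cork",onplane([[445,247]],.005,K,D,T).round(3),"head",onplane([[264,117]],.06,K,D,T).round(3))
print(np.array(camera_params("wrist")["T_tool_cam"]).round(3).tolist())
shot("wrist","w1"); print(pose().round(4).tolist())
E
```

```text
time: 0.9
tcp_pos: [0.3917, 0.343, 0.231]
orientation: [0.108, -0.699, 0.108, 0.699]
ft_force: [0.5, 1.0, 0.6]
gripper_width: 0.0851
time: 1.7
tcp_pos: [0.6017, 0.1154, 0.2308]
orientation: [0.108, -0.699, 0.108, 0.699]
ft_force: [-0.3, 0.9, 0.2]
gripper_width: 0.0855
cork [[ 0.463 -0.326  0.005]] head [[0.785 0.028 0.06 ]]
[[-0.0, 0.276, -0.961, -0.142], [1.0, 0.001, -0.0, 0.0], [0.001, -0.961, -0.276, -0.069], [0.0, 0.0, 0.0, 1.0]]
[[-0.0016, -0.3052, -0.9523, 0.6038], [-0.0025, -0.9523, 0.3052, 0.1115], [-1.0, 0.0029, 0.0008, 0.2298], [0.0, 0.0, 0.0, 1.0]]
```

View pics/w1.png

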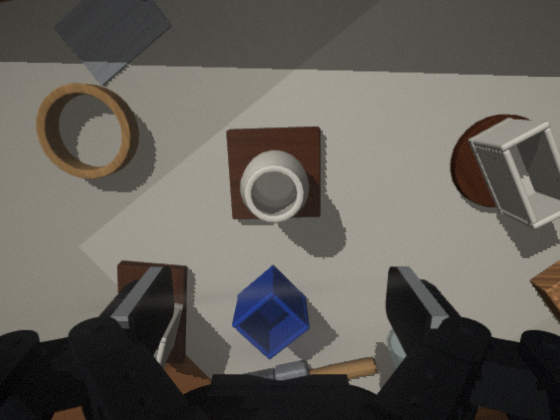

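```bash
cat > m.py <<'E'
from h import *
def measure(name="wrist",fn=None,zr=(.055,.095)):
    im,d,K,D,T=shot(name,fn); C=cloud(d,K,D,T); h=C[:,:,2]
    ok=(d>0)&(C[:,:,0]>.2)&(C[:,:,0]<.72)&(abs(C[:,:,1])<.5)
    if name=="wrist": ok&=d>.15
    for nm,m in(("rim",ok&(h>zr[0])&(h<zr[1])),("base",ok&(h>.008)&(h<.02)&(im.max(2)<120))):
        N,L,S,c=cv2.connectedComponentsWithStats(m.astype(np.uint8))
        for i in range(1,N):
            if S[i,4]<100: continue
            p=C[L==i]; top=np.percentile(p[:,2],90); 
            if nm=="rim": p=p[p[:,2]>top-.008]
            r=cv2.minAreaRect((p[:,:2]*1000).astype(np.float32)); (_,_),rad=cv2.minEnclosingCircle((p[:,:2]*1000).astype(np.float32))
            print(name,nm,"px",c[i].round(),"n",S[i,4],"z %.3f"%top,"ctr",np.round(r[0],1),"size",np.round(r[1],0),"ang %.1f"%r[2],"circR %.0f"%rad)
    P=pose(); print("tcp",P[:3,3].round(4),"jaw deg %.1f"%np.degrees(np.arctan2(P[1,1],P[0,1])))
E
python3 -c "
from m import *
measure()"
```

```text
wrist rim px [528. 174.] n 3249 z 0.070 ctr [ 542.4 -100.3] size [87. 43.] ang 12.2 circR 47
wrist rim px [271. 188.] n 2224 z 0.080 ctr [601.1 120.5] size [50. 50.] ang 28.6 circR 26
wrist rim px [268. 327.] n 1403 z 0.062 ctr [468.8 166.8] size [57. 57.] ang 25.5 circR 39
wrist rim px [162. 348.] n 242 z 0.075 ctr [484.4 272.8] size [ 6. 31.] ang 56.4 circR 16
wrist base px [124. 134.] n 347 z 0.019 ctr [684.2 247.2] size [18. 70.] ang 65.4 circR 35
wrist base px [472. 168.] n 2169 z 0.015 ctr [553.1 -84.2] size [60. 96.] ang 63.2 circR 49
wrist base px [ 58. 151.] n 429 z 0.019 ctr [688.4 305.1] size [61. 18.] ang 24.0 circR 30
wrist base px [271. 164.] n 4403 z 0.014 ctr [604.  119.8] size [92. 92.] ang 74.3 circR 64
wrist base px [514. 164.] n 187 z 0.020 ctr [ 544.1 -112.6] size [33.  8.] ang 14.5 circR 17
wrist base px [126. 276.] n 509 z 0.014 ctr [540.7 303.1] size [36. 33.] ang 67.1 circR 24
wrist base px [546. 287.] n 362 z 0.018 ctr [ 376.7 -131.4] size [32. 76.] ang 84.9 circR 38
wrist base px [176. 322.] n 911 z 0.014 ctr [480.1 274.4] size [ 19. 123.] ang 63.8 circR 62
wrist base px [269. 288.] n 343 z 0.019 ctr [487.2 159.8] size [77. 39.] ang 69.6 circR 39
wrist base px [268. 322.] n 198 z 0.019 ctr [456. 171.] size [28. 28.] ang 22.2 circR 19
wrist base px [317. 371.] n 519 z 0.018 ctr [363.3 142.6] size [137.  19.] ang 77.1 circR 68
tcp [0.6025 0.1134 0.2296] jaw deg -107.8
```

```bash
python3 -m pendant '[[2,-0.6,0.35,0,0,0],[4,0,0,0,0,0],[4,0,0,0,0,0],[4,0,0,0,0,0],[3,0,0,0,0,0],[2,0,0,0,0,0],[1,0,0,0,0,0],[0.8,0,0,0,0,0]]' 8.5 25; python3 -m pendant '[[0,0,0,0,0,0],[0,0,0,0,0,0],[0,0,0,0,0,0],[0,0,0,0,0,0]]' 5 25;python3 -m pendant '[[0,0,0,0,0,0],[0,0,0,0,0,0],[0,0,0,0,0,0],[0,0,0,0,0,0]]' 5 25
```

```text
time: 2.6
tcp_pos: [0.5992, 0.1237, 0.0228]
orientation: [0.108, -0.699, 0.108, 0.699]
ft_force: [-0.8, 0.2, 0.0]
gripper_width: 0.0849
time: 3.0
tcp_pos: [0.6001, 0.1239, 0.0246]
orientation: [-0.108, 0.699, -0.108, -0.698]
ft_force: [0.2, 1.2, 2.6]
gripper_width: 0.0618
time: 3.4
tcp_pos: [0.6001, 0.1238, 0.0246]
orientation: [-0.108, 0.699, -0.108, -0.698]
ft_force: [-1.2, 1.4, 5.5]
gripper_width: 0.0621
```

```bash
python3 -m pendant '[[-0.5,0,0,0,0,0],[-1.5,0,0,0,0,0],[-3,0,0,0,0,0],[-4,0,0,0,0,0],[-4,0,0,0,0,0],[-1,0,0,0,0,0],[0,0,0,0,0,0]]'; python3 - <<'E'
from m import *
f=np.load("pics/side0.npz"); K,D,T=[f[k] for k in("K","D","T")]
print("cork side",onplane([[308,328]],.005,K,D,T).round(3), ctrl.state()["joints"])
measure("top","top1",(.1,.28))
E
```

```text
time: 4.1
tcp_pos: [0.6003, 0.1238, 0.1664]
orientation: [-0.109, 0.7, -0.107, -0.697]
ft_force: [0.1, 0.1, -2.5]
gripper_width: 0.0623
cork side [[ 0.464 -0.332  0.005]] [ 5.30037393e-01  7.23782621e-02  4.47804285e-04  4.42104589e-04
 -1.49430966e+00  7.33812009e-01]
top rim px [231. 192.] n 803 z 0.276 ctr [587.1  76.3] size [38. 27.] ang 68.3 circR 22
top base px [234. 213.] n 1151 z 0.015 ctr [604.1 119.7] size [91. 89.] ang 74.1 circR 61
top base px [322. 226.] n 281 z 0.015 ctr [539.4 -68.1] size [75. 24.] ang 12.8 circR 38
top base px [153. 269.] n 1020 z 0.016 ctr [492.4 303.5] size [ 72. 120.] ang 67.3 circR 68
tcp [0.5993 0.1237 0.1637] jaw deg -107.6
```

View pics/top1.png

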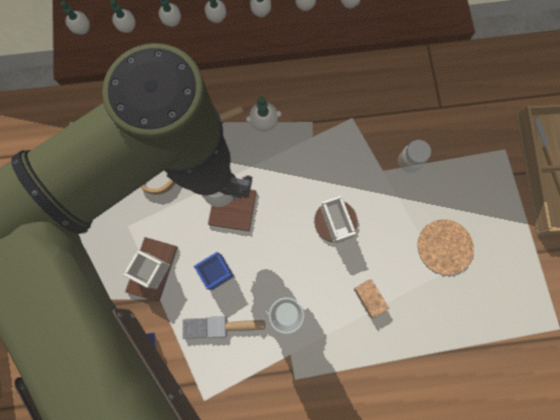

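```bash
python3 -m pendant '[[0,2.5,0,0,0,0],[0,4.2,-0.1,0,0,0],[0,4.5,-0.1,0,0,0],[0,4.5,-0.1,0,0,0],[0,4.5,-0.1,0,0,0],[0,4.5,-0.1,0,0,0]]';  python3 -m pendant '[[0,4.5,-0.1,0,0,0],[0,4.5,-0.1,0,0,0],[0,4.5,0,0,0,0],[0,4.5,0,0,0,0],[0,3.3,0,0,0,0],[0,1,0,0,0,0],[0,0,0,0,0,0]]'; python3 - <<'E'
from m import *
measure("wrist","w2")
E
```

```text
time: 4.75
tcp_pos: [0.5277, -0.1148, 0.161]
orientation: [0.108, -0.698, 0.108, 0.7]
ft_force: [0.5, -1.1, -0.8]
gripper_width: 0.0623
time: 5.45
tcp_pos: [0.4627, -0.3274, 0.1611]
orientation: [0.109, -0.697, 0.109, 0.7]
ft_force: [0.4, 1.0, -1.5]
gripper_width: 0.0621
wrist base px [ 22. 169.] n 2562 z 0.016 ctr [ 540.9 -133.3] size [31. 81.] ang 85.1 circR 41
wrist base px [116. 305.] n 211 z 0.019 ctr [ 408.  -145.3] size [35. 15.] ang 81.9 circR 17
tcp [ 0.4634 -0.3265  0.1615] jaw deg -107.6
```

View pics/w2.png

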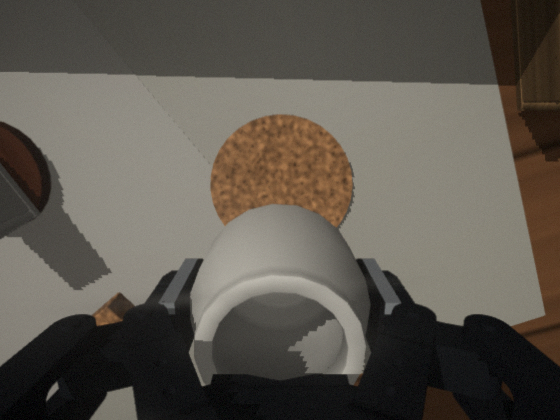

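```bash
python3 -m pendant '[[2,0,0,0,0,0],[3.5,0,0,0,0,0],[3.5,0,0,0,0,0],[3,0,0,0,0,0],[1.5,0,0,0,0,0],[0.6,0,0,0,0,0],[0,0,0,0,0,0],[0,0,0,0,0,0]]';  python3 -m pendant '[[0.15,0,0,0,0,0],[0.15,0,0,0,0,0],[0,0,0,0,0,0]]'
```

```text
time: 6.3
tcp_pos: [0.4652, -0.3269, 0.0242]
orientation: [-0.107, 0.7, -0.108, -0.698]
ft_force: [0.5, 0.5, -0.9]
gripper_width: 0.0621
time: 6.6
tcp_pos: [0.4642, -0.3267, 0.0196]
orientation: [-0.108, 0.699, -0.108, -0.699]
ft_force: [0.4, -0.0, -0.4]
gripper_width: 0.0623
```

```bash
python3 -m pendant '[[0.15,0,0,0,0,0],[0.1,0,0,0,0,0],[0.1,0,0,0,0,0],[0,0,0,0,0,0]]'; python3 -m pendant '[[0.1,0,0,0,0,0],[0.0,0,0,0,0,0]]'
```

```text
time: 7.0
tcp_pos: [0.4641, -0.3267, 0.0157]
orientation: [0.108, -0.699, 0.108, 0.699]
ft_force: [1.1, 0.5, -1.0]
gripper_width: 0.062
time: 7.2
tcp_pos: [0.4642, -0.3267, 0.0156]
orientation: [-0.108, 0.699, -0.108, -0.699]
ft_force: [-2.8, 3.4, 5.0]
gripper_width: 0.0623
```

```bash
python3 -m pendant '[[0,0,0,0,0,0],[0,0,0,0,0,0],[0,0,0,0,0,0],[-1,0,0,0,0,0],[-3,0,0,0,0,0],[-4,0,0,0,0,0],[-5,0,0,0,0,0],[-5,0,0,0,0,0]]' 8.5; python3 -m pendant '[[0,-4,1.1,0,0,0],[0,-4,1.1,0,0,0],[0,-4,1.1,0,0,0],[0,-4,1.1,0,0,0],[0,-4,1.1,0,0,0],[0,-4,1.1,0,0,0],[0,-4,1.1,0,0,0],[0,-4,1.1,0,0,0]]'; python3 -m pendant '[[0,-4,1.1,0,0,0],[0,-4,1.1,0,0,0],[0,-4,1.1,0,0,0],[0,-4,1.1,0,0,0],[0,-4,1.1,0,0,0],[0,0,0,0.14,0,0],[0,0,0,0.14,0,0],[0,0,0,0,0,0]]'; python3 - <<'E'
from m import *
measure("wrist","w3")
measure("top","top2")
E
```

```text
time: 8.0
tcp_pos: [0.4636, -0.3267, 0.1974]
orientation: [-0.108, 0.699, -0.108, -0.699]
ft_force: [0.7, -1.0, 0.8]
gripper_width: 0.0851
time: 8.8
tcp_pos: [0.4767, 0.0066, 0.196]
orientation: [-0.108, 0.699, -0.108, -0.698]
ft_force: [2.0, 0.1, -1.1]
gripper_width: 0.0857
time: 9.6
tcp_pos: [0.4848, 0.2126, 0.1954]
orientation: [-0.205, 0.677, -0.205, -0.677]
ft_force: [-0.5, -0.0, 0.7]
gripper_width: 0.0851
wrist rim px [339. 179.] n 2114 z 0.062 ctr [468.4 166.8] size [56. 56.] ang 25.2 circR 39
wrist rim px [538. 195.] n 2468 z 0.089 ctr [374.5  51.1] size [19. 56.] ang 67.0 circR 28
wrist rim px [189. 250.] n 2940 z 0.076 ctr [487.3 300.4] size [56. 56.] ang 56.5 circR 39
wrist rim px [266. 370.] n 358 z 0.062 ctr [354.  313.9] size [40. 19.] ang 47.1 circR 20
wrist base px [108.  39.] n 543 z 0.019 ctr [664.8 271.5] size [20. 73.] ang 14.3 circR 37
wrist base px [296.  29.] n 6894 z 0.015 ctr [587.1 124.4] size [93. 60.] ang 72.5 circR 54
wrist base px [28. 32.] n 364 z 0.019 ctr [698.1 312.1] size [44.  8.] ang 1.4 circR 22
wrist base px [197. 200.] n 4206 z 0.014 ctr [491.9
[... 863 characters left out ...]
7.1] size [57. 56.] ang 24.9 circR 37
top rim px [147. 281.] n 119 z 0.077 ctr [461.  297.3] size [19. 38.] ang 8.0 circR 19
top rim px [287. 316.] n 396 z 0.090 ctr [366.1  28.9] size [65. 65.] ang 38.6 circR 34
top rim px [132. 351.] n 387 z 0.063 ctr [334.3 334.8] size [58. 57.] ang 2.0 circR 38
top base px [232. 208.] n 1664 z 0.015 ctr [604.4 119.4] size [90. 90.] ang 74.0 circR 62
top base px [352. 215.] n 114 z 0.015 ctr [ 555.7 -137.6] size [59. 12.] ang 13.2 circR 29
top base px [322. 226.] n 304 z 0.015 ctr [539.3 -68. ] size [74. 25.] ang 12.3 circR 37
top base px [147. 289.] n 500 z 0.016 ctr [465.9 315.3] size [73. 62.] ang 67.4 circR 46
tcp [0.4849 0.2122 0.1954] jaw deg -123.4
```

View pics/w3.png

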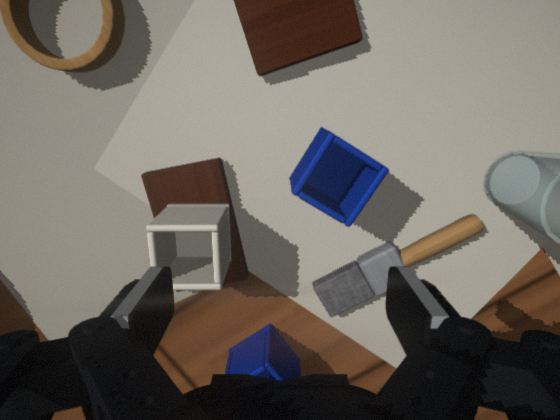

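View pics/top2.png

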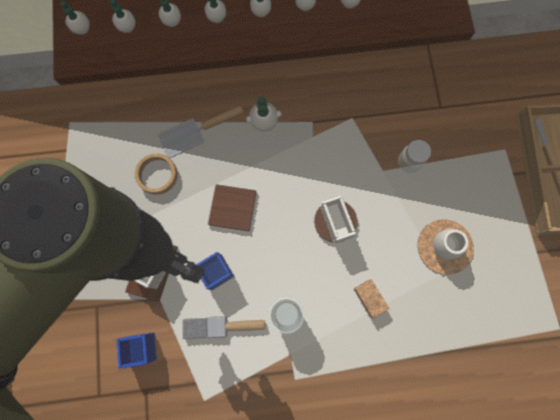

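```bash
python3 -c "
import cv2;i=cv2.imread('pics/w3.png');cv2.imwrite('pics/crop3.png',cv2.resize(i[110:400,110:420],None,fx=2,fy=2))"; python3 -m pendant '[[0,-2.5,1.5,0,0,0],[0,-2.6,1.6,0,0,0],[0,-2.5,1.55,0,0,0],[0,0,0,0,0,0],[0,0,0,0,0,0]]'; python3 -c "
from m import *
measure('wrist')
print(pose().round(4).tolist())"|egrep 'rim|base|tcp|\[\['
```

```text
time: 10.2
tcp_pos: [0.4882, 0.3013, 0.1947]
orientation: [-0.203, 0.677, -0.204, -0.677]
ft_force: [-0.5, -0.2, 0.9]
gripper_width: 0.0847
wrist rim px [444. 118.] n 2614 z 0.062 ctr [468.3 167. ] size [57. 56.] ang 25.0 circR 38
wrist rim px [280. 199.] n 2903 z 0.076 ctr [487.4 300.6] size [56. 56.] ang 56.3 circR 38
wrist rim px [345. 348.] n 1488 z 0.062 ctr [332.6 333.8] size [57. 56.] ang 2.0 circR 39
wrist base px [164.   6.] n 216 z 0.019 ctr [662.4 300.3] size [45.  6.] ang 60.6 circR 23
wrist base px [365.   5.] n 454 z 0.014 ctr [567.4 159. ] size [42. 11.] ang 57.0 circR 21
wrist base px [444. 120.] n 362 z 0.019 ctr [456.8 150.7] size [24. 48.] ang 61.8 circR 24
wrist base px [265. 138.] n 3887 z 0.014 ctr [508.3 295.9] size [74. 85.] ang 67.2 circR 56
wrist base px [288. 233.] n 705 z 0.014 ctr [456.4 317.6] size [74. 45.] ang 67.6 circR 43
wrist base px [436. 240.] n 2600 z 0.018 ctr [355.7 167.6] size [155.  42.] ang 85.9 circR 78
wrist base px [357. 307.] n 102 z 0.019 ctr [334.6 306.1] size [54.  3.] ang 4.7 circR 27
wrist base px [342. 343.] n 277 z 0.019 ctr [310.4 340.5] size [39. 15.] ang 69.4 circR 19
tcp [0.4883 0.3008 0.195 ] jaw deg -123.5
[[0.0001, -0.5524, -0.8336, 0.4883], [-0.0002, -0.8336, 0.5524, 0.3008], [-1.0, 0.0001, -0.0002, 0.195], [0.0, 0.0, 0.0, 1.0]]
```

View pics/crop3.png

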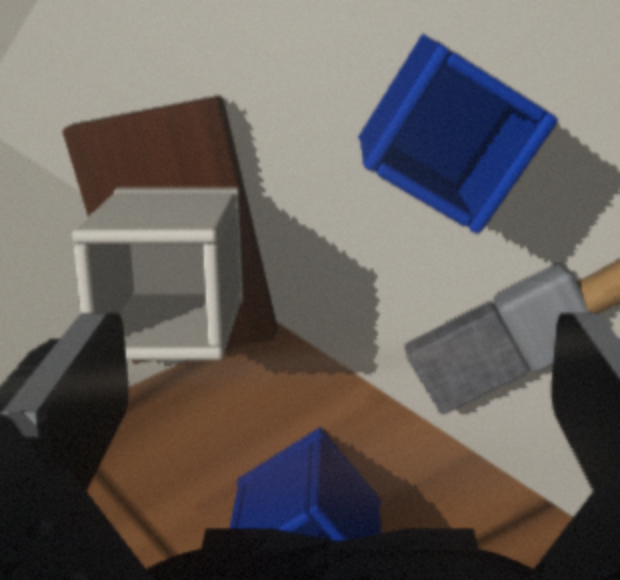

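The square-shaped candidates are the white one at (189,250) and the blue ones at (339,179) and (265,365). The crop confirms the white one on the oblong base is meant. Jaws are aligned with it, so I descend and grip.

```bash
python3 -m pendant '[[2,0,0,0,0,0],[4,0,0,0,0,0],[4,0,0,0,0,0],[3,0,0,0,0,0],[2.2,0,0,0,0,0],[1.5,0,0,0,0,0],[0.6,0,0,0,0,0],[0,0,0,0,0,0]]'; python3 -m pendant '[[0,0,0,0,0,0],[0,0,0,0,0,0],[0,0,0,0,0,0],[0,0,0,0,0,0],[0,0,0,0,0,0],[0,0,0,0,0,0]]' 4.5 25;  python3 -m pendant '[[-0.5,0,0,0,0,0],[-1.5,0,0,0,0,0],[-3,0,0,0,0,0],[-4,0,0,0,0,0],[-4,0,0,0,0,0],[-1,0,0,0,0,0],[0,0,0,0,0,0],[0,0,0,0,0,0]]'
```

```text
time: 11.05
tcp_pos: [0.4884, 0.3009, 0.0219]
orientation: [-0.204, 0.677, -0.205, -0.677]
ft_force: [0.2, 0.1, -0.7]
gripper_width: 0.0849
time: 11.65
tcp_pos: [0.4887, 0.3016, 0.0234]
orientation: [-0.205, 0.677, -0.204, -0.676]
ft_force: [-2.7, -1.0, 5.2]
gripper_width: 0.0555
time: 12.45
tcp_pos: [0.4877, 0.3012, 0.1608]
orientation: [0.204, -0.676, 0.205, 0.677]
ft_force: [-0.2, 1.0, -1.3]
gripper_width: 0.0559
```

```bash
python3 -m pendant '[[0,0.72,-1.64,0,0,0],[0,1.45,-3.28,0,0,0],[0,1.45,-3.28,0,0,0],[0,1.45,-3.28,0,0,0],[0,1.45,-3.28,0,0,0],[0,1.45,-3.28,0,0,0],[0,0.75,-1.66,0,0,0],[0,0,0,0,0,0]]'; python3 -m pendant '[[0,0,0,-0.1,0,0],[0,0,0,-0.11,0,0],[0,0,0,-0.1,0,0],[0,0,0,0,0,0],[0,0,0,0,0,0]]'; python3 - <<'E'
from m import *
measure("wrist","w4")
print(pose().round(4).tolist())
E
```

```text
time: 13.25
tcp_pos: [0.6039, 0.1172, 0.159]
orientation: [0.204, -0.675, 0.207, 0.678]
ft_force: [-0.9, 0.2, -1.4]
gripper_width: 0.0558
time: 13.75
tcp_pos: [0.6033, 0.12, 0.1607]
orientation: [0.098, -0.7, 0.099, 0.701]
ft_force: [0.0, -0.9, -0.3]
gripper_width: 0.056
wrist rim px [444. 414.] n 302 z 0.067 ctr [393.7  38.2] size [ 4. 20.] ang 16.4 circR 10
wrist base px [100. 132.] n 605 z 0.019 ctr [683.3 248.8] size [20. 73.] ang 62.7 circR 36
wrist base px [ 18. 152.] n 738 z 0.019 ctr [687.9 304.6] size [63. 19.] ang 26.2 circR 31
wrist base px [522. 189.] n 3257 z 0.015 ctr [548.8 -75.8] size [46. 98.] ang 79.5 circR 49
wrist base px [279. 169.] n 8182 z 0.014 ctr [619.9 115.3] size [92. 59.] ang 74.2 circR 54
wrist base px [115. 304.] n 1366 z 0.014 ctr [537.8 289.3] size [64. 28.] ang 67.8 circR 33
wrist base px [129. 396.] n 518 z 0.014 ctr [448.9 320.7] size [31. 30.] ang 65.9 circR 21
tcp [0.6035 0.1199 0.161 ] jaw deg -106.0
[[-0.0012, -0.2751, -0.9614, 0.6035], [-0.0005, -0.9614, 0.2751, 0.1199], [-1.0, 0.0008, 0.001, 0.161], [0.0, 0.0, 0.0, 1.0]]
```

View pics/w4.png

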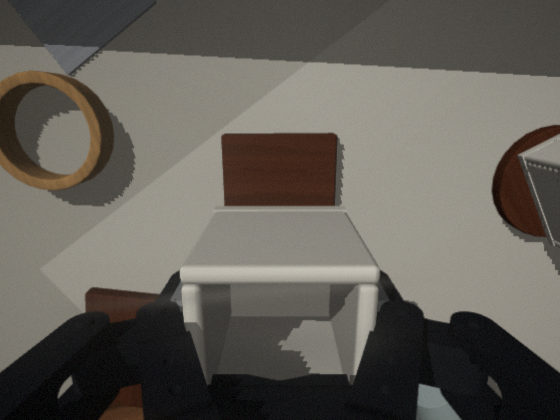

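```bash
python3 -m pendant '[[2,0,0,0,0,0],[3.5,0,0,0,0,0],[3.5,0,0,0,0,0],[3,0,0,0,0,0],[1,0,0,0,0,0],[0.4,0,0,0,0,0],[0,0,0,0,0,0]]'; python3 -m pendant '[[0.15,0,0,0,0,0],[0.1,0,0,0,0,0],[0,0,0,0,0,0]]'
```

```text
time: 14.5
tcp_pos: [0.6045, 0.1198, 0.0288]
orientation: [-0.098, 0.701, -0.098, -0.7]
ft_force: [-1.0, -0.7, -0.6]
gripper_width: 0.0559
time: 14.8
tcp_pos: [0.6043, 0.1198, 0.0262]
orientation: [-0.098, 0.701, -0.097, -0.7]
ft_force: [-1.0, 0.1, -0.6]
gripper_width: 0.0556
```

```bash
python3 -m pendant '[[0.15,0,0,0,0,0],[0.1,0,0,0,0,0],[0,0,0,0,0,0]]'; python3 -m pendant '[[0.1,0,0,0,0,0],[0,0,0,0,0,0]]'
```

```text
time: 15.1
tcp_pos: [0.6042, 0.1197, 0.0235]
orientation: [-0.098, 0.701, -0.097, -0.7]
ft_force: [-2.3, -0.5, 2.5]
gripper_width: 0.0557
time: 15.3
tcp_pos: [0.6042, 0.1197, 0.0235]
orientation: [-0.097, 0.701, -0.097, -0.7]
ft_force: [-5.0, 0.5, 8.0]
gripper_width: 0.0558
```

```bash
python3 -m pendant '[[0,0,0,0,0,0],[0,0,0,0,0,0],[0,0,0,0,0,0],[-1,0,0,0,0,0],[-3,0,0,0,0,0],[-4,0,0,0,0,0],[-4,0,0,0,0,0],[-4,0,0,0,0,0]]' 8.5; python3 -m pendant '[[0,3.8,0,-0.1,0,0],[0,3.75,-0.35,-0.1,0,0],[0,3.7,-0.75,-0.1,0,0],[0,3.6,-1.1,-0.1,0,0],[0,3.5,-1.45,-0.09,0,0],[0,3.4,-1.8,0,0,0],[0,0,0,0,0,0],[0,0,0,0,0,0]]'; python3 - <<'E'
from m import *
measure("wrist","w5")
print(pose().round(4).tolist())
E
```

```text
time: 16.1
tcp_pos: [0.6038, 0.1194, 0.1843]
orientation: [-0.098, 0.701, -0.098, -0.7]
ft_force: [0.9, 0.9, -0.6]
gripper_width: 0.085
time: 16.9
tcp_pos: [0.6504, -0.0908, 0.1815]
orientation: [-0.075, -0.703, -0.075, 0.703]
ft_force: [-1.0, 0.2, 0.2]
gripper_width: 0.0849
wrist rim px [ 19. 208.] n 2192 z 0.075 ctr [599.5 104. ] size [25. 57.] ang 75.1 circR 31
wrist rim px [531. 239.] n 3508 z 0.075 ctr [ 660. -281.] size [50. 38.] ang 25.7 circR 26
wrist rim px [263. 324.] n 2629 z 0.070 ctr [ 543.8 -100.2] size [86. 42.] ang 11.9 circR 47
wrist rim px [490. 416.] n 251 z 0.062 ctr [ 490.2 -323.2] size [ 8. 34.] ang 9.9 circR 17
wrist base px [ 58. 178.] n 4578 z 0.014 ctr [604.3 119.6] size [92. 93.] ang 74.3 circR 64
wrist base px [  7. 197.] n 203 z 0.020 ctr [592.2 139.5] size [15. 14.] ang 73.5 circR 10
wrist base px [476. 206.] n 457 z 0.019 ctr [ 667.3 -270.4] size [22. 54.] ang 74.6 circR 27
wrist base px [272. 282.] n 2906 z 0.014 ctr [ 551.6 -100.3] size [86. 93.] ang 7.2 circR 47
wrist base px [ 10. 308.] n 476 z 0.019 ctr [480.  141.7] size [54.  5.] ang 25.6 circR 27
wrist base px [265. 308.] n 315 z 0.020 ctr [ 532.1 -100.9] size [21. 38.] ang 37.0 circR 20
tcp [ 0.6503 -0.0901  0.182 ] jaw deg -77.8
[[-0.0001, 0.2111, -0.9775, 0.6503], [-0.0001, -0.9775, -0.2111, -0.0901], [-1.0, 0.0001, 0.0001, 0.182], [0.0, 0.0, 0.0, 1.0]]
```

View pics/w5.png

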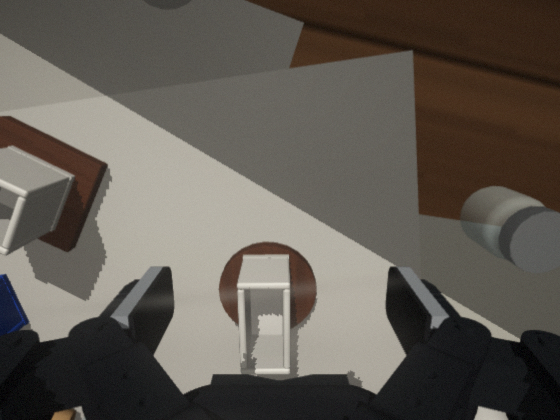

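```bash
python3 -m pendant '[[0,-0.42,3.55,0,0,0],[0,-0.42,3.55,0,0,0],[0,-0.42,3.56,0,0,0],[3,0,0,0,0,0],[4,0,0,0,0,0],[2,0,0,0,0,0],[0,0,0,0,0,0],[0,0,0,0,0,0]]'; python3 - <<'E'
from m import *
print(pose().round(4).tolist())
E
```

```text
time: 17.75
tcp_pos: [0.5439, -0.0998, 0.0934]
orientation: [0.076, 0.704, 0.075, -0.702]
ft_force: [0.2, -0.2, 1.7]
gripper_width: 0.0852
[[0.0017, 0.213, -0.9771, 0.5439], [-0.0007, -0.9771, -0.213, -0.0998], [-1.0, 0.0011, -0.0015, 0.0934], [0.0, 0.0, 0.0, 1.0]]
```

```bash
python3 -m pendant '[[2,0,0,0,0,0],[2.5,0,0,0,0,0],[1.5,0,0,0,0,0],[1,0,0,0,0,0],[0,0,0,0,0,0]]'; python3 -m pendant '[[0,0,0,0,0,0],[0,0,0,0,0,0],[0,0,0,0,0,0],[0,0,0,0,0,0],[0,0,0,0,0,0],[0,0,0,0,0,0],[0,0,0,0,0,0]]' 3 25; python3 -m pendant '[[-0.5,0,0,0,0,0],[-1.5,0,0,0,0,0],[-3,0,0,0,0,0],[-4,0,0,0,0,0],[-4,0,0,0,0,0],[-1.5,0,0,0,0,0],[0,0,0,0,0,0],[0,0,0,0,0,0]]'
```

```text
time: 18.25
tcp_pos: [0.5433, -0.1002, 0.0215]
orientation: [-0.075, -0.703, -0.075, 0.703]
ft_force: [0.0, 0.4, -0.6]
gripper_width: 0.0851
time: 18.95
tcp_pos: [0.5442, -0.1004, 0.0229]
orientation: [0.076, 0.704, 0.075, -0.702]
ft_force: [-1.2, -0.1, 6.2]
gripper_width: 0.0418
time: 19.75
tcp_pos: [0.5429, -0.1, 0.1655]
orientation: [-0.075, -0.703, -0.076, 0.704]
ft_force: [0.0, 0.1, -3.0]
gripper_width: 0.0415
```

```bash
python3 -m pendant '[[0,-2.2,-0.15,0,0,0],[0,-4,-0.35,0,0,0],[0,-4.4,-0.4,0,0,0],[0,-4.4,-0.4,0,0,0],[0,-4.4,-0.4,0,0,0],[0,-4.4,-0.4,0,0,0],[0,-4.4,-0.4,0,0,0],[0,-4.4,-0.4,0,0,0]]'; python3 -m pendant '[[0,-4.4,-0.4,0,0,0],[0,-2.4,-0.2,0,0,0],[0,-1,0,0.122,0,0],[0,0,0,0.122,0,0],[0,0,0,0.122,0,0],[0,0,0,0.122,0,0],[0,0,0,0.122,0,0],[0,0,0,0,0,0]]'; python3 - <<'E'
from m import *
measure("wrist","w6")
print(pose().round(4).tolist())
E
```

```text
time: 20.55
tcp_pos: [0.5014, 0.2257, 0.1642]
orientation: [-0.076, -0.702, -0.075, 0.704]
ft_force: [1.6, -0.5, -1.9]
gripper_width: 0.0418
time: 21.35
tcp_pos: [0.4914, 0.3014, 0.1641]
orientation: [0.139, -0.692, 0.141, 0.694]
ft_force: [0.1, 0.4, -1.5]
gripper_width: 0.0418
wrist rim px [472. 159.] n 3144 z 0.062 ctr [468.5 167.2] size [57. 56.] ang 25.3 circR 38
wrist base px [445.  11.] n 2810 z 0.015 ctr [563.8 132.2] size [93. 20.] ang 67.0 circR 47
wrist base px [430. 120.] n 206 z 0.019 ctr [496.8 171.4] size [ 1. 38.] ang 23.8 circR 19
wrist base px [277. 143.] n 5132 z 0.014 ctr [527.2 288. ] size [74. 45.] ang 67.2 circR 43
wrist base px [467. 161.] n 447 z 0.019 ctr [456.4 150.3] size [22. 46.] ang 61.4 circR 23
wrist base px [410. 165.] n 164 z 0.019 ctr [459.8 192.7] size [56. 15.] ang 8.3 circR 28
wrist base px [527. 243.] n 117 z 0.011 ctr [361.2 120.1] size [58.  2.] ang 86.3 circR 29
wrist base px [435. 282.] n 3315 z 0.018 ctr [356.1 171.3] size [148.  42.] ang 86.3 circR 75
tcp [0.4915 0.3015 0.1645] jaw deg -112.6
[[-0.0027, -0.3841, -0.9233, 0.4915], [-0.0025, -0.9233, 0.3841, 0.3015], [-1.0, 0.0033, 0.0016, 0.1645], [0.0, 0.0, 0.0, 1.0]]
```

View pics/w6.png

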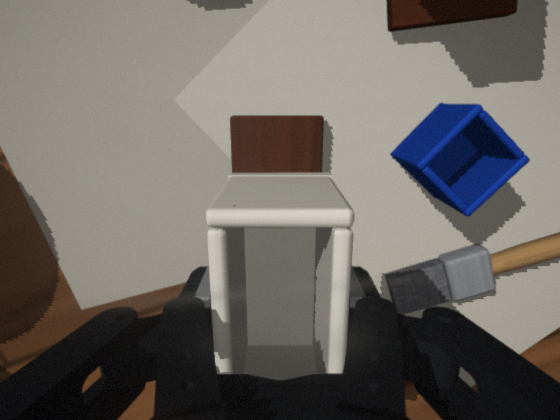

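```bash
python3 -m pendant '[[2,-0.1,0,0,0,0],[3.5,0,0,0,0,0],[3.5,0,0,0,0,0],[3,0,0,0,0,0],[1.2,0,0,0,0,0],[0.4,0,0,0,0,0],[0,0,0,0,0,0]]'; python3 -m pendant '[[0.15,0,0,0,0,0],[0.1,0,0,0,0,0],[0,0,0,0,0,0]]'; python3 -m pendant '[[0.12,0,0,0,0,0],[0,0,0,0,0,0]]'
```

```text
time: 22.1
tcp_pos: [0.493, 0.303, 0.0313]
orientation: [-0.139, 0.694, -0.139, -0.693]
ft_force: [-0.6, 0.0, -1.8]
gripper_width: 0.0417
time: 22.4
tcp_pos: [0.4929, 0.3032, 0.0292]
orientation: [-0.14, 0.694, -0.139, -0.693]
ft_force: [-0.1, -0.7, -1.5]
gripper_width: 0.0417
time: 22.6
tcp_pos: [0.4926, 0.3029, 0.0272]
orientation: [-0.139, 0.693, -0.139, -0.693]
ft_force: [0.6, -0.7, -1.7]
gripper_width: 0.0416
```

```bash
python3 -m pendant '[[0.12,0,0,0,0,0],[0.12,0,0,0,0,0],[0,0,0,0,0,0]]'; python3 -m pendant '[[0.1,0,0,0,0,0],[0,0,0,0,0,0]]'; python3 -m pendant '[[0.1,0,0,0,0,0],[0,0,0,0,0,0]]'
```

```text
time: 22.9
tcp_pos: [0.4925, 0.3028, 0.0244]
orientation: [0.139, -0.693, 0.14, 0.693]
ft_force: [0.7, 0.3, -3.0]
gripper_width: 0.0414
time: 23.1
tcp_pos: [0.4925, 0.3028, 0.0235]
orientation: [0.139, -0.693, 0.139, 0.693]
ft_force: [0.6, 1.3, -1.5]
gripper_width: 0.0418
time: 23.3
tcp_pos: [0.4927, 0.303, 0.023]
orientation: [-0.139, 0.693, -0.139, -0.693]
ft_force: [-1.1, -0.1, -0.1]
gripper_width: 0.0417
```

```bash
python3 -m pendant '[[0.08,0,0,0,0,0],[0,0,0,0,0,0]]'; python3 -m pendant '[[0,0,0,0,0,0],[0,0,0,0,0,0],[0,0,0,0,0,0],[-1,0,0,0,0,0],[-3,0,0,0,0,0],[-4,0,0,0,0,0],[-4,0,0,0,0,0],[-4,0,0,0,0,0]]' 8.5; python3 -m pendant '[[0,3.93,-1.45,0,0,0],[0,3.93,-1.45,0,0,0],[0,3.93,-1.45,0,0,0],[0,3.93,-1.45,0,0,0],[0,3.93,-1.45,0,0,0],[0,3.93,-1.45,0,0,0],[0,3.93,-1.45,0,0,0],[0,3.93,-1.45,0,0,0]]';  python3 -m pendant '[[0,3.93,-1.45,0,0,0],[0,3.93,-1.45,0,0,0],[0,3.93,-1.45,0,0,0],[0,3.93,-1.45,0,0,0],[0,3.93,-1.45,0,0,0],[0,0,0,0,0,0],[0,0,0,0,0,0]]';python3 - <<'E'
from m import *
measure("wrist","w7")
print(pose().round(4).tolist())
measure("top","top3")
E
```

```text
time: 23.5
tcp_pos: [0.4927, 0.303, 0.0229]
orientation: [-0.139, 0.693, -0.139, -0.693]
ft_force: [-3.4, -1.1, 4.8]
gripper_width: 0.0419
time: 24.3
tcp_pos: [0.4926, 0.3026, 0.1844]
orientation: [-0.14, 0.693, -0.139, -0.693]
ft_force: [0.2, 0.4, -0.9]
gripper_width: 0.0849
time: 25.1
tcp_pos: [0.4778, -0.0336, 0.1831]
orientation: [-0.139, 0.694, -0.139, -0.693]
ft_force: [1.5, -0.4, -0.3]
gripper_width: 0.0848
time: 25.8
tcp_pos: [0.4687, -0.242, 0.1823]
orientation: [-0.14, 0.693, -0.14, -0.693]
ft_force: [-0.0, -0.4, 0.6]
gripper_width: 0.085
wrist rim px [385. 157.] n 2657 z 0.071 ctr [ 466.  -327.1] size [50. 50.] ang 68.8 circR 26
wrist rim px [ 69. 414.] n 318 z 0.085 ctr [372.1  -3.8] size [16.  4.] ang 14.7 circR 8
wrist base px [ 95. 164.] n 9050 z 0.014 ctr [ 546.6 -101.3] size [93. 93.] ang 46.9 circR 47
wrist base px [384. 157.] n 1300 z 0.018 ctr [ 457.2 -334.3] size [29. 38.] ang 66.9 circR 21
wrist base px [242. 295.] n 405 z 0.019 ctr [ 382.9 -167.9] size [69.  8.] ang 28.4 circR 35
tcp [ 0.469  -0.2412  0.1824] jaw deg -112.8
[[0.0004, -0.3872, -0.922, 0.469], [-0.0001, -0.922, 0.3872, -0.2412], [-1.0, -0.0001, -0.0004, 0.1824], [0.0, 0.0, 0.0, 1.0]]
top rim px [229. 202.] n 426 z 0.077 ctr [604.8 119.8] size [56. 56.] ang 74.2 circR 39
top rim px [450. 250.] n 159 z 0.071 ctr [ 451.5 -317.9] size [45. 14.] ang 64.0 circR 23
top rim px [142. 267.] n 514 z 0.071 ctr [493.6 304.3] size [43. 86.] ang 67.9 circR 46
top rim px [212. 270.] n 322 z 0.063 ctr [470.1 167.6] size [56. 58.] ang 25.3 circR 39
top rim px [286. 316.] n 385 z 0.091 ctr [366.   28.9] size [65. 65.] ang 38.5 circR 34
top rim px [131. 351.] n 390 z 0.063 ctr [334.2 334.8] size [58. 57.] ang 1.8 circR 38
top base px [238. 215.] n 650 z 0.016 ctr [603.7 119.1] size [89. 89.] ang 74.5 circR 60
top base px [157. 273.] n 784 z 0.016 ctr [492.  303.1] size [ 71. 119.] ang 67.0 circR 67
tcp [ 0.4692 -0.2407  0.1824] jaw deg -112.7
```

View pics/top3.png

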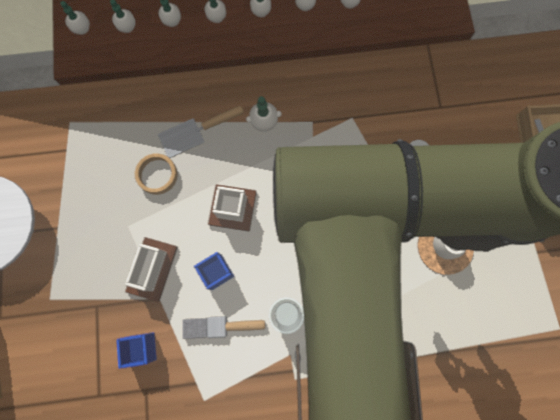

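View pics/w7.png

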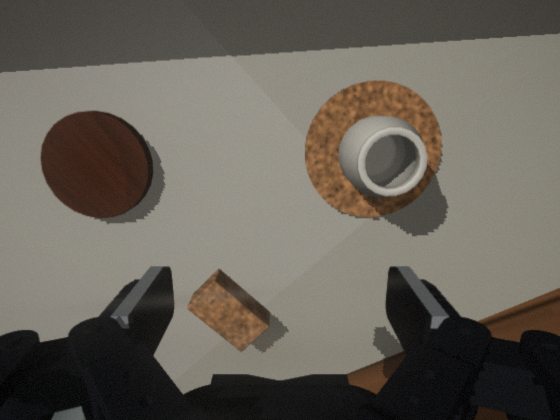

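```bash
python3 -m pendant '[[0,2.7,-1,0,0,0],[0,2.7,-1,0,0,0],[0,2.65,-1.05,0,0,0],[2,0,0,0,0,0],[3.5,0,0,0,0,0],[3,0,0,0,0,0],[0,0,0,0,0,0]]'; python3 - <<'E'
from m import *
measure("wrist")
E
```

```text
time: 26.6
tcp_pos: [0.4643, -0.3247, 0.0924]
orientation: [0.14, -0.691, 0.138, 0.696]
ft_force: [-0.0, 0.6, -0.6]
gripper_width: 0.0848
wrist rim px [283. 234.] n 5262 z 0.071 ctr [ 466.  -327.3] size [50. 50.] ang 58.3 circR 26
wrist base px [283. 231.] n 2141 z 0.018 ctr [ 454.7 -323.5] size [31. 36.] ang 17.5 circR 22
tcp [ 0.4655 -0.3258  0.0957] jaw deg -112.6
```

```bash
python3 -m pendant '[[2,0.1,0,0,0,0],[2.5,0,0,0,0,0],[2,0,0,0,0,0],[1,0,0,0,0,0],[0.5,0,0,0,0,0],[0,0,0,0,0,0]]'; python3 -m pendant '[[0,0,0,0,0,0],[0,0,0,0,0,0],[0,0,0,0,0,0],[0,0,0,0,0,0],[0,0,0,0,0,0],[0,0,0,0,0,0]]' 5 25; python3 -m pendant '[[-0.5,0,0,0,0,0],[-1.5,0,0,0,0,0],[-3,0,0,0,0,0],[-4,0,0,0,0,0],[-4,0,0,0,0,0],[-1.5,0,0,0,0,0],[0,0,0,0,0,0],[0,0,0,0,0,0]]'
```

```text
time: 27.25
tcp_pos: [0.4664, -0.3282, 0.0181]
orientation: [-0.139, 0.694, -0.139, -0.693]
ft_force: [0.1, -0.0, 0.6]
gripper_width: 0.0851
time: 27.85
tcp_pos: [0.4666, -0.3286, 0.0187]
orientation: [-0.139, 0.694, -0.14, -0.692]
ft_force: [-0.3, 1.0, 6.1]
gripper_width: 0.0614
time: 28.65
tcp_pos: [0.4654, -0.3278, 0.1612]
orientation: [0.14, -0.693, 0.139, 0.694]
ft_force: [0.4, 0.3, -2.5]
gripper_width: 0.0611
```

```bash
python3 -m pendant '[[0,-2,0.1,0,0,0],[0,-4,0.2,0,0,0],[0,-4.2,0.2,0,0,0],[0,-4.2,0.2,0,0,0],[0,-4.2,0.2,0,0,0],[0,-3.6,0.2,0,0,0],[0,-1.8,0.2,0,0,0],[0,0,0,0,0,0]]'; python3 - <<'E'
from m import *
measure("wrist","w8")
print(pose().round(4).tolist())
E
```

```text
time: 29.45
tcp_pos: [0.546, -0.0995, 0.1594]
orientation: [0.138, -0.692, 0.139, 0.695]
ft_force: [0.0, -0.1, -0.3]
gripper_width: 0.0612
wrist rim px [  7. 260.] n 837 z 0.070 ctr [585.9  95.5] size [ 4. 35.] ang 70.5 circR 18
wrist base px [280. 176.] n 7865 z 0.014 ctr [ 555.9 -104.9] size [93. 74.] ang 66.9 circR 47
wrist base px [ 46. 216.] n 4094 z 0.015 ctr [598.8 100.3] size [53. 92.] ang 73.9 circR 53
tcp [ 0.5457 -0.1007  0.1597] jaw deg -112.6
[[-0.0038, -0.3846, -0.9231, 0.5457], [-0.0002, -0.9231, 0.3846, -0.1007], [-1.0, 0.0017, 0.0034, 0.1597], [0.0, 0.0, 0.0, 1.0]]
```

View pics/w8.png

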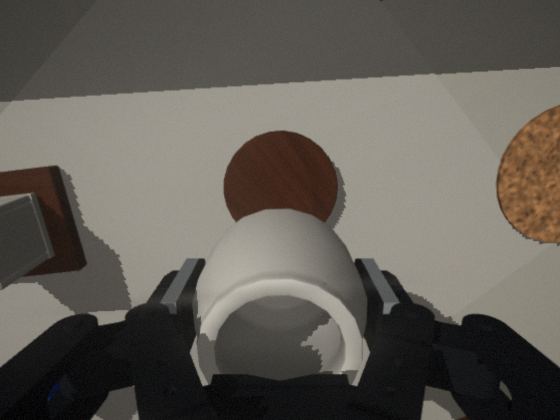

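Centred within 1 mm over the round base (contact expected near TCP z ≈ 0.027); lowering.

```bash
python3 -m pendant '[[2,0,0,0,0,0],[3.5,0,0,0,0,0],[3.5,0,0,0,0,0],[2.5,0,0,0,0,0],[0.8,0,0,0,0,0],[0.3,0,0,0,0,0],[0,0,0,0,0,0]]'; python3 -m pendant '[[0.15,0,0,0,0,0],[0.1,0,0,0,0,0],[0,0,0,0,0,0]]'; python3 -m pendant '[[0.12,0,0,0,0,0],[0,0,0,0,0,0]]'
```

```text
time: 30.2
tcp_pos: [0.5468, -0.1023, 0.0367]
orientation: [-0.139, 0.694, -0.14, -0.693]
ft_force: [-0.2, 0.4, -1.2]
gripper_width: 0.0614
time: 30.5
tcp_pos: [0.5467, -0.1017, 0.034]
orientation: [-0.139, 0.694, -0.139, -0.693]
ft_force: [-0.5, -0.2, -1.3]
gripper_width: 0.0613
time: 30.7
tcp_pos: [0.5464, -0.1017, 0.0322]
orientation: [-0.139, 0.693, -0.139, -0.693]
ft_force: [-0.4, -0.3, -0.8]
gripper_width: 0.0615
```

```bash
python3 -m pendant '[[0.15,0,0,0,0,0],[0.1,0,0,0,0,0],[0,0,0,0,0,0]]'; python3 -m pendant '[[0.1,0,0,0,0,0],[0,0,0,0,0,0]]'; python3 -m pendant '[[0.1,0,0,0,0,0],[0,0,0,0,0,0]]'
```

```text
time: 31.0
tcp_pos: [0.5463, -0.1017, 0.0295]
orientation: [0.139, -0.693, 0.139, 0.693]
ft_force: [1.5, 0.6, -1.1]
gripper_width: 0.0617
time: 31.2
tcp_pos: [0.5464, -0.1018, 0.0286]
orientation: [0.139, -0.693, 0.139, 0.693]
ft_force: [-1.1, -0.4, -1.9]
gripper_width: 0.0617
time: 31.4
tcp_pos: [0.5465, -0.1018, 0.0278]
orientation: [-0.139, 0.693, -0.139, -0.693]
ft_force: [-0.0, 0.2, -1.3]
gripper_width: 0.0612
```

```bash
python3 -m pendant '[[0.1,0,0,0,0,0],[0,0,0,0,0,0]]'; python3 -m pendant '[[0.05,0,0,0,0,0],[0,0,0,0,0,0]]'
```

```text
time: 31.6
tcp_pos: [0.5465, -0.1018, 0.0277]
orientation: [-0.139, 0.693, -0.139, -0.693]
ft_force: [-3.4, 1.8, 4.5]
gripper_width: 0.0614
time: 31.8
tcp_pos: [0.5466, -0.1018, 0.0277]
orientation: [-0.139, 0.693, -0.139, -0.693]
ft_force: [-4.4, 1.1, 7.9]
gripper_width: 0.061
```

Contact at the expected height. Release, rise, and swing clear towards the cork side.

```bash
python3 -m pendant '[[0,0,0,0,0,0],[0,0,0,0,0,0],[0,0,0,0,0,0],[-1,0,0,0,0,0],[-3,0,0,0,0,0],[-4,0,0,0,0,0],[-4,0,0,0,0,0],[-4,0,0,0,0,0]]' 8.5; python3 -m pendant '[[0,4.5,0,0,0,0],[0,4.5,0,0,0,0],[0,4.5,0,0,0,0],[0,4.5,0,0,0,0],[0,4.5,0,0,0,0],[0,4.5,0,0,0,0],[0,4.5,0,0,0,0],[0,0,0,0,0,0]]';python3 - <<'E'
from m import *
measure("side","side4"); measure("top","top4")
E
```

```text
time: 32.6
tcp_pos: [0.5462, -0.1019, 0.1887]
orientation: [-0.139, 0.694, -0.139, -0.693]
ft_force: [1.5, 0.1, 0.1]
gripper_width: 0.085
time: 33.4
tcp_pos: [0.4221, -0.3961, 0.1867]
orientation: [0.141, -0.693, 0.142, 0.693]
ft_force: [-0.4, 0.3, -0.6]
gripper_width: 0.0847
side rim px [205. 169.] n 269 z 0.069 ctr [492.6 299.4] size [51. 85.] ang 67.9 circR 48
side rim px [152. 181.] n 129 z 0.063 ctr [333.7 331.2] size [59. 61.] ang 2.8 circR 40
side rim px [266. 189.] n 283 z 0.076 ctr [604.4 116.3] size [64. 56.] ang 74.2 circR 40
side rim px [217. 197.] n 152 z 0.063 ctr [469.7 162.4] size [60. 61.] ang 25.7 circR 39
side rim px [203. 232.] n 502 z 0.089 ctr [365.1  25.7] size [70. 67.] ang 6.9 circR 38
side rim px [285. 241.] n 236 z 0.079 ctr [ 538.2 -102.8] size [53. 33.] ang 71.2 circR 27
side rim px [367. 267.] n 319 z 0.076 ctr [ 662. -289.] size [53. 49.] ang 15.7 circR 27
side base px [205. 186.] n 237 z 0.015 ctr [488.7 294.9] size [ 70. 118.] ang 67.4 circR 67
side base px [265. 208.] n 263 z 0.016 ctr [601.2 111.7] size [94. 87.] ang 74.2 circR 60
side base px [282.
[... 442 characters left out ...]
size [42. 86.] ang 67.1 circR 46
top rim px [212. 270.] n 329 z 0.063 ctr [470.3 167.5] size [57. 57.] ang 25.3 circR 39
top rim px [286. 316.] n 398 z 0.090 ctr [366.1  29. ] size [65. 65.] ang 38.5 circR 34
top rim px [131. 351.] n 385 z 0.063 ctr [334.3 334.9] size [57. 57.] ang 2.1 circR 39
top base px [237. 215.] n 687 z 0.016 ctr [604.  119.8] size [92. 89.] ang 74.4 circR 62
top base px [333. 225.] n 608 z 0.016 ctr [ 547.3 -100.6] size [91. 89.] ang 82.1 circR 47
top base px [157. 271.] n 857 z 0.016 ctr [492.6 303.5] size [ 72. 120.] ang 67.4 circR 68
top base px [196. 329.] n 194 z 0.019 ctr [359.4 218.9] size [46. 35.] ang 86.4 circR 27
tcp [ 0.424  -0.3932  0.1866] jaw deg -112.9
```

View pics/side4.png

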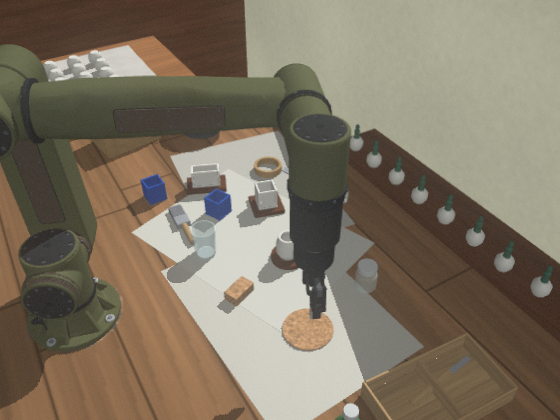

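View pics/top4.png

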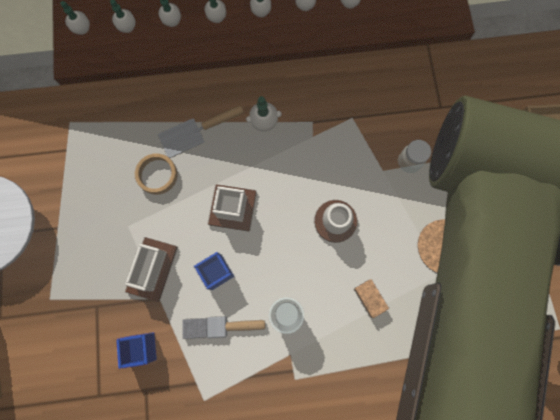

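The pictures show the round pot at top (338,218), the square at (229,202) and the oblong at (142,267), each upright and within about 2 mm and 1° of its own base. The bystanders are unmoved and the gripper is clear.

```bash
python3 -m pendant '[[0,0,0,0,0,0],[0,0,0,0,0,0],[0,0,0,0,0,0],[0,0,0,0,0,0]]'; python3 -c "
from h import *
print(ticket.close_job())"
```

```text
time: 33.9
tcp_pos: [0.4252, -0.3916, 0.1864]
orientation: [-0.139, 0.693, -0.139, -0.693]
ft_force: [-0.3, 0.7, -0.3]
gripper_width: 0.0853
the job is handed in; nothing more can be done
None
```

All three pots now stand upright on their own bases, and the job is handed in at about 34 s of the 128 s allowed. I parked the round pot on the cork, then moved the square pot to the square base, the oblong to the oblong base, and the round to the round base.

**Placement:** In the last top view each pot is within about 2 mm of its base centre. The square and oblong sides are within about 1° of the base edges, and the rim heights (80, 77 and 71 mm) are as expected for pots standing on 14 mm bases. The measured wrist force stayed below 10 N when setting each pot down.

**Bystanders:** The tumbler and paint jar measured the same as at the start to about 1 mm. I checked the finished head only by eye, at about the same pixels as before.

**Disagreements:** The side camera put most things up to about 5 mm off in y compared with the top and wrist views. Its readings of the round pot and round base were further off because the arm hid part of them. I relied on the top and wrist views, which agreed to about 2 mm.

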